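# Draw the faceplate bolt down with the click wrench

### The job

On the turner's bench, two wooden blanks each carry a round steel faceplate. On one, the click-type torque wrench is already fitted to the centre bolt: take it by its black grip and turn it clockwise (seen from above) until the bolt is tight and the wrench breaks over with a click, then stop at once, well before the handle is pushed to the end of its free travel. Let go so that the handle springs straight again, leaving the wrench on the tight bolt.

Things in the scene. Friction and masses are not known exactly. Their poses are not given: they have to be found in the camera images.
- grip (a point): Centre of the click wrench's black round grip (28 mm across, 90 mm long, level, 90 mm above the bench) at the outer end of a round steel tube; x axis outward along the handle, z up; 160 mm from the bolt's axis; end of handle 215 mm. It only turns about the bolt and does not lift off. All clutter under the grip is below 55 mm. The other blank's tool is a flat plain spanner that never clicks.
- bolt_axis (a point): A point on the bolt's upright axis at the height of the handle (90 mm above the bench): the centre about which the wrench turns. Fixed during the run.
- bolt (a joint): Turn of the bolt with the wrench head, rad, growing clockwise seen from above. Starts at -0.6 to -0.3; 0 = seated tight, where it stops. Turning it takes about 3 N at the grip while it moves (0.5 N m of friction either way); it stays where it is left.
- click (a joint): Break-over angle of the handle against the wrench head, rad, about the bolt's own axis (the grip keeps to one circle); near 0 = straight, grows clockwise, free travel ends at 0.28. Stays near 0 until the seated bolt resists with 10 to 12 N at the grip, then gives way: the force falls to about 7 N at 0.1, 4.5 N at 0.2. Clicked from 0.05; stop before 0.22. Let go, it springs straight.

How it is judged:
By the outcome, as a careful person would: the job done as asked, in the order asked, and still so for the second after the job is handed in, with the robot touching nothing.
It also fails if it takes over 48 s, if anything falls off the work surface, if the arm or the gripper's body presses on something with over 40 N, if the wrist force passes 120 N, or if a joint passes its speed limit or range.

### The arm

A 7-joint arm with a two-finger parallel gripper is mounted at the origin on the work surface. World frame = base frame: x ahead of the robot, y to its left, z up, the work surface at z = 0. Lengths are in m, angles in rad, forces in N, time in s.
With the tool pointing down it reaches from about 0.425 to 0.95 m from the base axis. Payload 4.7 kg.
Tool frame: the origin (TCP) lies on the centre line of the jaws, within the pads' length; the fingertips stand robot.nose_length ahead of it and the grasp point (between the pads) lies 8 mm behind it (robot.nose_length is the distance from the TCP to the fingertips, in m); z points along the fingers, x is the direction in which the jaws open and shut, and the axes are right-handed (so a half turn about z gives the same grasp; the last joint's range is limited). The gripper opens to 85 mm and grips with 20 to 120 N. Pads are 22 mm wide; open, the fingers measure 114 mm over their backs; the gripper's body (76 mm by 85 mm) begins 54 mm behind the grasp point. The pads swing forward as they close: fully open they stand 13 mm farther back than shut.
Start: joints at [-1.24, 0.469, -0.049, 1.532, 0.024, 1.141, -0.082], TCP at [0.238, 0.632, 0.242] pointing down, gripper open.
Joint ranges: [-2.59, 2.59], [-0.33, 1.99], [-1.39, 1.29], [0.1, 2.45], [-1.04, 4.18], [0.21, 1.99], [-2.66, 2.66]. Speed limits (rad/s): [2.57, 2.57, 3.14, 3.14, 3.14, 3.14, 3.14].

### API

Orientations are given as [roll, pitch, yaw] about the fixed x, y, z axes, in that order (R = Rz(yaw) Ry(pitch) Rx(roll)).
In Python, from plant import robot gives the robot as it stands. Calls block until the motion is done:
- robot.goto(position, orientation): joint-space move of the TCP to a pose.
- robot.move_straight(position, vel=0.15, attitude=None, contact_N=None): straight line of the TCP; attitude=None keeps the orientation; vel is the mean speed in m/s. With contact_N (N) it stops when the force on the tool has changed by that much, and returns True; else False.
- robot.move_joints(angles): joint-space move.
- robot.grip(opening, strength=None): opening from 0.0 (shut) to 1.0 (fully open); strength is the grip in N (None keeps the last); returns when the fingers have stopped.
- robot.sleep(seconds).
- robot.inverse_kinematics(position, orientation): joint angles nearest the present ones, or None.
- robot.sense(): the state.
- robot.grab_frame(name): name is "side" or "top" or "wrist"; returns a dict with "image" (420x560x3 uint8, red, green, blue), "range_z" (420x560 float32, m along the optical axis (not along the pixel's ray), 0 where there is no reading), "fx", "fy", "cx", "cy" (pixels), "R" (3x3) and "t" (3): a world point X has camera coordinates R X + t. Camera axes: x right, y down, z forward; pixel columns grow to the right and rows downward; lengths in m; the calibration is good to about 2 mm. A picture is of the moment at which its call begins.
A pose or a line that the arm cannot do raises robot.IKError and nothing moves.
- robot.close_job(): hands the job in, once; it reports no verdict.
The state is a dict: "t": time; "joint_pos": joint angles; "joint_velocities": joint speeds; "effort": joint torques, N m; "tcp_pos": TCP position; "tcp_rot": TCP orientation; "wrist_force": force on the tool from outside, world axes, zero at the start; "torque": the same for the moment, N m; "opening": opening from 0.0 (shut) to 1.0 (fully open).
Only numpy, scipy, OpenCV 4.12 (cv2) and the standard library are available. Lean on these libraries where they do the work, as an engineer would, in place of code of your own. Each camera call takes 0.05 s, during which the arm holds its last target. There are 200 camera calls.

## Working session

There is one attempt and no reset: what is moved stays moved. The work goes in short steps, each a Python script; the robot and the scene stay as the last script left them, time stands still between calls to the robot, and variables do not carry over. Pictures are saved under pics/ and viewed, about 8 in all and at most 12, crops included, and the job is handed in when it is done.

```bash
ls; mkdir -p pics; python3 - <<'E'
from plant import robot
import cv2,numpy as np
for n in("top","side"):
    f=robot.grab_frame(n); cv2.imwrite(f"pics/{n}0.png",f["image"][:,:,::-1]); np.savez(f"{n}0.npz",**f)
    print(n,f["fx"],f["cx"],f["cy"],f["R"].round(3).tolist(),f["t"])
s=robot.sense();print(s["t"],s["tcp_pos"],s["tcp_rot"],robot.nose_length,s["wrist_force"])
E
```

```text
pics
top 410.19298209412 279.87340623896273 207.22196769033982 [[0.006, -0.999, -0.036], [-0.995, -0.003, -0.098], [0.097, 0.036, -0.995]] [-0.01235343  0.55982602  0.66741158]
side 403.4810734727143 276.21362142046036 212.2417089907348 [[-0.684, -0.73, -0.002], [-0.402, 0.38, -0.833], [0.609, -0.569, -0.553]] [0.36851491 0.29416377 0.34542544]
0.1 [0.23746994 0.63132787 0.24137004] [3.14152371e+00 1.73197786e-03 1.21104238e+00] 0.011 [ 0.00406625 -0.25537223  0.74283283]
```

View pics/top0.png

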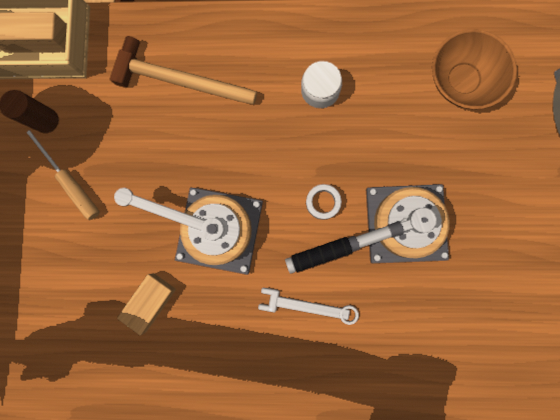

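View pics/side0.png

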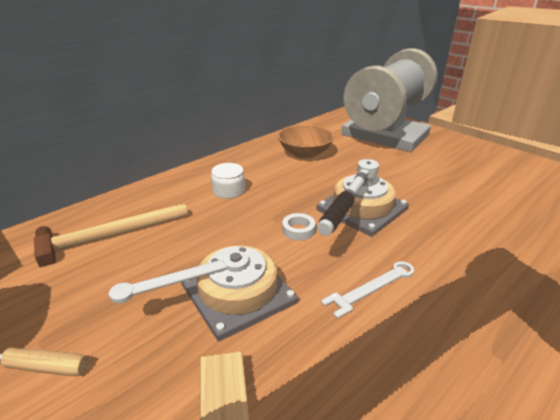

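The click wrench is the one with the black grip: about (321,254) in the top view, with its bolt near (424,219). In the side view the grip is near (337,211) and the hub near (368,168). The left blank has the plain spanner. Next I'll measure both points.

```bash
cat > h.py <<'E'
import cv2,numpy as np
def ray(f,u,v,z):
    R,t=np.array(f["R"]),np.array(f["t"]); d=R.T@np.array([(u-f["cx"])/f["fx"],(v-f["cy"])/f["fy"],1]); c=-R.T@t
    return c+d*(z-c[2])/d[2]
def cloud(f):
    Z=f["range_z"].astype(float); v,u=np.indices(Z.shape)
    P=np.stack([(u-f["cx"])/f["fx"]*Z,(v-f["cy"])/f["fy"]*Z,Z],-1)
    return (P-np.array(f["t"]))@np.array(f["R"])
def black(f,roi):
    m=(f["image"].max(2)<60)&(f["range_z"]>0)
    P=cloud(f); m&=(P[...,2]>.07)&(P[...,2]<.115)
    k=np.zeros_like(m);x0,y0,x1,y1=roi;k[y0:y1,x0:x1]=1
    m=(m&k).astype(np.uint8); n,l,s,c=cv2.connectedComponentsWithStats(m)
    i=1+s[1:,4].argmax(); return l==i,P
E
python3 - <<'E'
from h import *
for n,roi in(("top",(270,180,440,300)),("side",(300,150,400,250))):
    f=dict(np.load(n+"0.npz")); m,P=black(f,roi); v,u=np.nonzero(m)
    r=cv2.minAreaRect(np.c_[u,v].astype(np.float32)); print(n,m.sum(),r)
    print(" centre ray z=.09",ray(f,*r[0],.09).round(4), "pts med",np.median(P[m],0).round(4),"z95",np.percentile(P[m][:,2],[5,50,95]).round(4))
    if n=="top":
        b=cv2.boxPoints(r); e=[(b[i]+b[(i+1)%4])/2 for i in range(4)]
        print([ray(f,*q,.09).round(4) for q in e])
    # hub: points above .1
    x0,y0,x1,y1=(395,190,450,250) if n=="top" else (345,150,395,190)
    Q=P[y0:y1,x0:x1].reshape(-1,3); Q=Q[(Q[:,2]>.104)&(Q[:,2]<.2)]
    print(" hub",len(Q),Q.mean(0).round(4),Q.min(0).round(4),Q.max(0).round(4))
    # tall points along whole handle
    Q=P[150:300,270:460].reshape(-1,3) if n=="top" else P[140:250,300:400].reshape(-1,3)
    print(" whole z>.08 range",Q[Q[:,2]>.08].min(0).round(3),Q[Q[:,2]>.08].max(0).round(3))
    # faceplate disc
    if n=="top":
        h=cv2.cvtColor(f["image"],cv2.COLOR_RGB2HSV); g=(h[...,1]<60)&(h[...,2]>120); k=np.zeros_like(g);k[185:265,365:455]=1
        g&=k>0; zz=P[g][:,2]; print(np.histogram(zz,np.arange(0,.15,.01)))
E
```

```text
top 1052 ((324.64996337890625, 252.9500274658203), (18.024980545043945, 66.40782928466797), 71.56504821777344)
 centre ray z=.09 [ 0.4842 -0.0804  0.09  ] pts med [ 0.4829 -0.0757  0.102 ] z95 [0.0955 0.102  0.1048]
[array([ 0.4971, -0.0762,  0.09  ]), array([ 0.5004, -0.1281,  0.09  ]), array([ 0.4714, -0.0847,  0.09  ]), array([ 0.4681, -0.0327,  0.09  ])]
 hub 35 [ 0.5351 -0.2242  0.1049] [ 0.5279 -0.2395  0.104 ] [ 0.5458 -0.2118  0.1067]
 whole z>.08 range [ 0.454 -0.244  0.083] [ 0.553 -0.02   0.718]
(array([   0,  118,   27,    0,    7, 1051,   75,    0,   15,  388,  493,
          0,    0,    0]), array([0.  , 0.01, 0.02, 0.03, 0.04, 0.05, 0.06, 0.07, 0.08, 0.09, 0.1 ,
       0.11, 0.12, 0.13, 0.14]))Traceback (most recent call last):
  File "<stdin>", line 3, in <module>
  File "h.py", line 14, in black
    i=1+s[1:,4].argmax(); return l==i,P
        ~~~~~~~~~~~~~~^^
ValueError: attempt to get argmax of an empty sequence
```

```bash
python3 - <<'E'
from h import *
f=dict(np.load("top0.npz")); P=cloud(f); im=f["image"]
h=cv2.cvtColor(im,cv2.COLOR_RGB2HSV); k=np.zeros(h.shape[:2],bool);k[185:262,370:452]=1
for nm,g in (("plate",k&(h[...,1]<70)&(h[...,2]>90)&(P[...,2]>.045)&(P[...,2]<.068)),("wood+plate",k&(P[...,2]>.03)&(P[...,2]<.068)),("hub",k&(P[...,2]>.096)&(np.indices(k.shape)[1]>408))):
    Q=P[g][:,:2].astype(np.float32); c,r=cv2.minEnclosingCircle(Q); print(nm,g.sum(),np.round(c,4),round(r,4))
m=k*0; Q=P[150:300,270:450].reshape(-1,3); Q=Q[(Q[:,2]>.083)&(Q[:,2]<.112)]
print("wrench",cv2.minAreaRect(Q[:,:2].astype(np.float32)),len(Q))
# axis: bin centre vs distance from hub
c=np.array([.536,-.226]); 
m,_=black(f,(270,180,440,300)); G=P[m][:,:2]; l=cv2.fitLine(G.astype(np.float32),cv2.DIST_L2,0,.01,.01).ravel(); print("grip line",l, "extent",np.percentile((G-l[2:])@l[:2],[0,1,50,99,100]).round(4))
print("end of handle", Q[np.linalg.norm(Q[:,:2]-c,axis=1).argmax()])
s=cv2.resize(im[140:310,250:470],None,fx=3.5,fy=3.5,interpolation=cv2.INTER_CUBIC); cv2.imwrite("pics/crop.png",s[:,:,::-1])
E
```

```text
plate 1333 [ 0.5323 -0.2205] 0.0502
wood+plate 3130 [ 0.5341 -0.2256] 0.0583
hub 536 [ 0.517  -0.1386] 0.1067
wrench ((0.5038707852363586, -0.13215555250644684), (0.03738920018076897, 0.23281161487102509), 18.191190719604492) 2574
grip line [ 0.3332369  -0.94284314  0.48302752 -0.07558801] extent [-0.0451 -0.0438 -0.0001  0.0442  0.0548]
end of handle [ 0.45371514 -0.02651591  0.0904304 ]
```

View pics/crop.png

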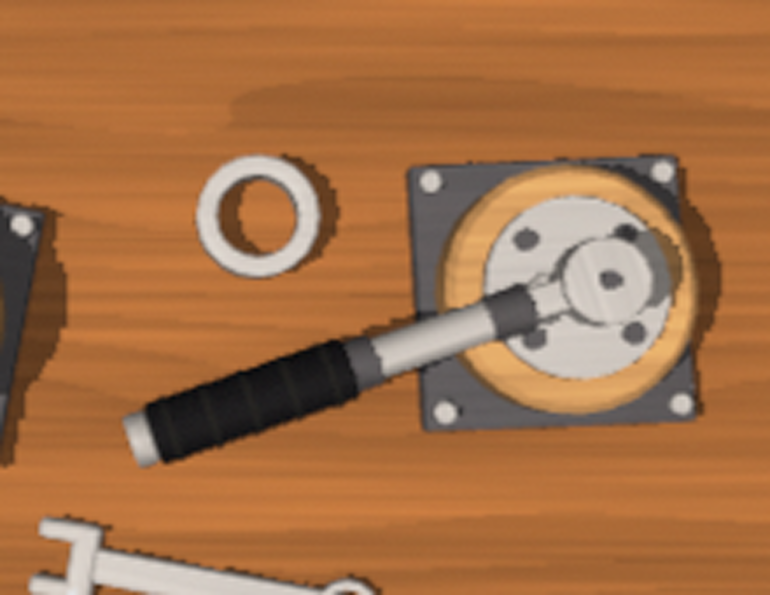

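```bash
cat >> h.py <<'E'
from math import pi
C=np.array([.5355,-.226]); RAD=.160; PHI0=1.906; ZG=.079
def pose(a,z=ZG,r=RAD,off=0.0):
    p=PHI0-a; return [C[0]+r*np.cos(p),C[1]+r*np.sin(p),z],[pi,0,p-pi/2+off]
E
python3 - <<'E'
from h import *; from plant import robot
f=dict(np.load("top0.npz")); print("hub ray",ray(f,423.4,220,.104).round(4))
for off in(0,pi,-pi):
    for a in(0,.4,.85):
        q=robot.inverse_kinematics(*pose(a,off=off)); print(off,a,None if q is None else np.round(q,2))
robot.goto(*pose(0,.20)); s=robot.sense(); print(s["t"],s["joint_pos"].round(2) if hasattr(s["joint_pos"],"round") else s["joint_pos"])
for off in(0,pi,-pi):
    for a in(0,.4,.85):
        q=robot.inverse_kinematics(*pose(a,off=off)); print(off,a,None if q is None else np.round(q,2))
fr=robot.grab_frame("wrist"); cv2.imwrite("pics/w1.png",fr["image"][:,:,::-1]); np.savez("w1.npz",**fr)
E
```

```text
hub ray [ 0.5339 -0.2255  0.104 ]
0 0 [-0.43  0.45  0.62  2.15 -0.42  0.67  0.82]
0 0.4 [-0.36  0.51  0.53  2.   -0.39  0.72  0.34]
0 0.85 [-0.34  0.62  0.58  1.84 -0.45  0.82 -0.05]
3.141592653589793 0 [-0.74  0.66  1.11  2.16 -0.83  0.84 -1.91]
3.141592653589793 0.4 [-0.72  0.76  1.11  2.02 -0.87  0.94 -2.35]
3.141592653589793 0.85 [ 0.82  0.91 -1.18  1.77  0.93  1.15  1.96]
-3.141592653589793 0 [-0.74  0.66  1.11  2.16 -0.83  0.84 -1.91]
-3.141592653589793 0.4 [-0.72  0.76  1.11  2.02 -0.87  0.94 -2.35]
-3.141592653589793 0.85 [ 0.82  0.91 -1.18  1.77  0.93  1.15  1.96]
2.75 [-0.51  0.24  0.68  2.04 -0.19  0.92  0.61]
0 0 [-0.4   0.44  0.58  2.14 -0.39  0.66  0.79]
0 0.4 [-0.45  0.54  0.65  2.01 -0.48  0.75  0.43]
0 0.85 [-0.45  0.67  0.75  1.84 -0.59  0.86  0.08]
3.141592653589793 0 [-0.74  0.66  1.11  2.16 -0.83  0.84 -1.91]
3.141592653589793 0.4 [ 0.86  0.81 -1.18  1.93  0.89  1.04  2.35]
3.141592653589793 0.85 [ 0.63  0.71 -0.81  1.78  0.62  0.93  2.18]
-3.141592653589793 0 [-0.74  0.66  1.11  2.16 -0.83  0.84 -1.91]
-3.141592653589793 0.4 [ 0.86  0.81 -1.18  1.93  0.89  1.04  2.35]
-3.141592653589793 0.85 [ 0.63  0.71 -0.81  1.78  0.62  0.93  2.18]
```

View pics/w1.png

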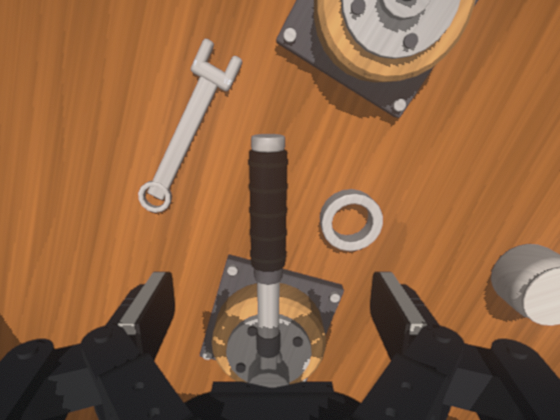

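The wrist view shows the black grip running down column 267, midway between the fingers (about 273), and aligned with them. I'll descend and grip.

```bash
python3 - <<'E'
from h import *; from plant import robot
f=dict(np.load("w1.npz")); m,P=black(f,(220,120,310,290)); print("wrist grip", m.sum(),np.median(P[m],0).round(4),cv2.fitLine(P[m][:,:2].astype(np.float32),cv2.DIST_L2,0,.01,.01).ravel(),"exp",pose(0)[0])
print(robot.move_straight(pose(0)[0],vel=.1,contact_N=8))
s=robot.sense();print(s["t"],s["tcp_pos"],s["wrist_force"])
robot.grip(0.0,30)
s=robot.sense();print(s["t"],s["tcp_pos"],s["wrist_force"],s["opening"])
E
```

```text
wrist grip 2938 [ 0.4825 -0.0832  0.1008] [ 0.2720395  -0.9622861   0.4826905  -0.08175785] exp [np.float64(0.4828661577394976), np.float64(-0.0749050674281346), 0.079]
False
4.1583 [ 0.48333655 -0.07496917  0.07950915] [0.55688062 0.21449256 0.64435545]
4.7167 [ 0.48228884 -0.07493142  0.07907992] [-1.89097039 -0.38959367  4.3468682 ] 0.3172366460397016
```

```bash
cat > arc.py <<'E'
from h import *; from plant import robot
def meas():
    s=robot.sense(); d=np.array(s["tcp_pos"][:2])-C; p=np.arctan2(d[1],d[0])
    F=np.array(s["wrist_force"])-F0; return PHI0-p,-(F[0]*np.sin(p)-F[1]*np.cos(p)),F[0]*np.cos(p)+F[1]*np.sin(p),np.hypot(*d),s["t"]
F0=np.array([.55,.21,.64])
log=[meas()]; a=0; step=.02; seat=None; why="range"; pk=0
while a<.86:
    a+=step; pos,att=pose(a); robot.move_straight(pos,vel=.03,attitude=att); m=meas(); log.append(m)
    if m[1]>6: step=.01
    if m[1]>pk: pk=m[1]
    if m[1]>8.5 and seat is None: seat=m[0]
    if seat is not None and m[0]-seat>=.04 and m[1]<.75*pk: why="drop";break
    if seat is not None and m[0]-seat>.11: why="angle";break
    if m[1]>22 or abs(m[2])>25 or m[4]>38: why="limit";break
print(why,a,seat,pk)
for m in log: print(*[f"{x:.3f}" for x in m])
E
python3 arc.py
```

```text
drop 0.6300000000000002 0.5021345542393092 10.527895594837016
-0.003 2.502 0.245 0.160 4.717
0.022 3.259 1.280 0.160 4.975
0.042 3.303 2.115 0.160 5.233
0.062 2.032 0.844 0.160 5.492
0.082 1.994 0.230 0.160 5.750
0.102 2.329 -0.190 0.160 6.008
0.122 2.416 -0.427 0.160 6.267
0.142 3.107 1.333 0.160 6.525
0.163 3.133 -0.702 0.160 6.783
0.183 2.621 -0.644 0.160 7.042
0.203 2.777 -1.040 0.160 7.300
0.222 2.483 -2.602 0.160 7.558
0.242 2.509 -3.651 0.160 7.817
0.262 3.327 -3.958 0.160 8.075
0.282 2.533 -5.001 0.160 8.333
0.302 1.987 -4.319 0.160 8.592
0.321 2.502 -5.136 0.160 8.850
0.341 1.254 -4.070 0.160 9.108
0.361 1.462 -5.183 0.159 9.367
0.381 2.140 -4.977 0.159 9.625
0.401 2.630 -4.563 0.159 9.883
0.421 2.591 -5.311 0.159 10.142
0.441 1.708 -6.665 0.159 10.400
0.461 1.916 -4.866 0.159 10.658
0.481 2.024 -5.324 0.159 10.917
0.494 3.599 -5.847 0.159 11.175
0.502 8.725 -6.134 0.159 11.433
0.509 10.119 -5.620 0.159 11.683
0.515 10.528 -6.143 0.159 11.933
0.526 9.727 -6.896 0.159 12.183
0.537 9.619 -6.399 0.159 12.433
0.548 9.594 -6.649 0.159 12.683
0.559 9.197 -5.848 0.159 12.933
0.569 8.788 -5.963 0.159 13.183
0.580 8.440 -6.027 0.159 13.433
0.591 8.647 -6.355 0.159 13.683
0.602 8.530 -6.247 0.159 13.933
0.613 7.531 -6.565 0.159 14.183
```

The break-over shows clearly: force peaked at 10.5 N and fell to 7.5 N about 0.11 rad past the seat. Now I'll release it gradually.

```bash
python3 - <<'E'
from h import *; from plant import robot
for o in(.4,.48,.56,.64,.72,.85,1.0):
    robot.grip(o); s=robot.sense(); print(o,round(s["t"],2),np.round(s["wrist_force"],1),round(s["opening"],3))
robot.sleep(.5)
p=robot.sense()["tcp_pos"]; fr=robot.grab_frame("wrist"); cv2.imwrite("pics/w2.png",fr["image"][:,:,::-1])
E
```

```text
0.4 14.43 [-10.3  -3.    3.8] 0.4
0.48 14.67 [-11.4  -2.7   1.3] 0.476
0.56 14.91 [-11.7  -2.9   0.5] 0.558
0.64 15.15 [-12.9  -3.5  -1.7] 0.642
0.72 15.39 [-8.2 -2.  -3.5] 0.724
0.85 15.67 [-2.6  1.7 -1.4] 0.852
1.0 15.96 [-0.2  0.  -0.3] 1.0
```

View pics/w2.png

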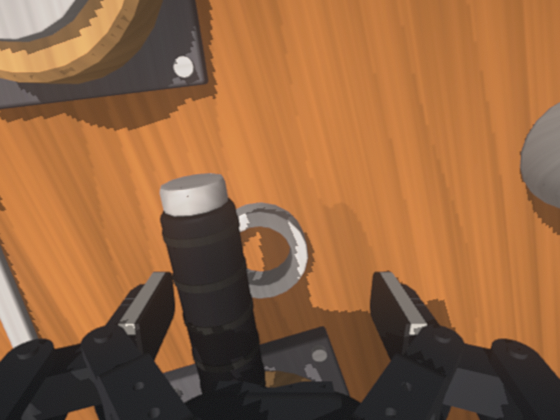

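The handle sprang back to columns 165–260, clear of the left finger but nearer to it. I'll centre the open jaws over it, lift and check.

```bash
python3 - <<'E'
from h import *; from plant import robot
pos,att=pose(.53); print(robot.move_straight(pos,vel=.05,attitude=att,contact_N=5), np.round(robot.sense()["wrist_force"],1))
print(robot.move_straight(pose(.53,.25)[0],vel=.12,contact_N=8))
robot.goto([.40,.35,.28],att); robot.sleep(.3)
s=robot.sense(); print(s["t"],s["tcp_pos"],np.round(s["wrist_force"],1))
f=robot.grab_frame("top"); cv2.imwrite("pics/top2.png",f["image"][:,:,::-1])
m,P=black(f,(270,100,440,300)); c=np.median(P[m],0); l=cv2.fitLine(P[m][:,:2].astype(np.float32),cv2.DIST_L2,0,.01,.01).ravel()
print(m.sum(),c.round(4),"turn by pos",PHI0-np.arctan2(c[1]-C[1],c[0]-C[0]),"by line",l, PHI0-np.arctan2(abs(l[1]),l[0]*np.sign(l[1])))
E
```

```text
False [-0.1 -0.7  0.1]
False
20.5083 [0.40041644 0.3494855  0.27997774] [-0.2 -0.5 -0.4]
1012 [ 0.5592 -0.0684  0.1022] turn by pos 0.48470923396750587 by line [ 0.158803    0.9873103   0.5598887  -0.06827258] 0.49468184
```

View pics/top2.png

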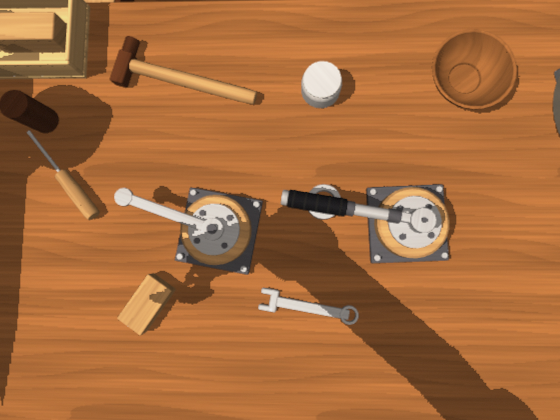

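The handle is straight on the bolt, running from (424,219) to (287,198). It has turned about 0.49 rad, which matches the seat at about 0.50, and nothing else has moved. I'll hand in.

```bash
python3 -c "
from plant import robot
robot.close_job()"
```

```text
the job is handed in; nothing more can be done
```

I tightened the bolt until the click wrench broke over, stopped, and let the handle spring straight; the job is handed in. It took about 20.5 s of the 48 s allowed.

- **Turning:** I held the wrench by its black grip and turned it clockwise. Resistance was about 2–3 N until the bolt seated after about 0.50 rad.
- **Click:** the force rose to 10.5 N, then fell to 7.5 N. I stopped at a break-over of about 0.11 rad, past the 0.05 click point and well short of 0.22.
- **Letting go:** I opened the jaws in small steps while the handle sprang back, then lifted clear without contact. Wrist force is back near zero.

**Last check:** the top camera puts the handle 0.485–0.495 rad from its start, against the seat at about 0.50 from the force readings. That gap of about 0.01 rad is within measuring error, so I take the bolt as tight, but I can't rule out that it loosened slightly. Nothing else in the scene appears to have moved, and the arm is clear of everything.

The side camera's automatic grip detection failed, so the positions came from the top camera. A wrist image confirmed the alignment.

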